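Switch off the two chargers at the bench strip

ROBOT

A 7-joint arm with a two-finger parallel gripper is mounted at the origin on the work surface. World frame = base frame: x ahead of the robot, y to its left, z up, the work surface at z = 0. Lengths are in mm, angles in rad, forces in N, time in s.
With the tool pointing down it reaches from about 425 to 875 mm from the base axis. Payload 8.4 kg.
Tool frame: the origin (TCP) lies midway between the tips of the shut fingers; the grasp point (between the pads) lies ctrl.hold_point_z behind it (ctrl.hold_point_z is the distance from the TCP to the grasp point, in mm); z points along the fingers, y is the line along which they close (so a half turn about z gives the same grasp; the last joint's range is limited). The gripper opens to 87 mm and grips with 3 to 60 N. Pads are 19 mm wide; open, the fingers measure 117 mm over their backs; the gripper's body (75 mm by 190 mm) begins 51 mm behind the grasp point.
Start: joints at [1.007, 0.333, 0.04, 1.465, -0.013, 1.343, -0.059], TCP at [291.333, -581.024, 222.546] pointing down, gripper open.
Joint ranges: [-2.58, 2.58], [-0.38, 2.09], [-1.3, 1.39], [0.25, 2.4], [-1.5, 4.64], [0.08, 2.09], [-2.65, 2.65]. Speed limits (rad/s): [2.22, 2.22, 2.79, 2.79, 3.14, 3.14, 3.14].

INTERFACE

Orientations are given as a 3x3 rotation matrix whose columns are the frame's x, y, z axes.
In Python, from workcell import ctrl gives the robot as it stands. The module is installed in compiled form; this text tells all that it offers.
- The arm moves only by the shell command python3 -m creep 'ROWS' [FORCE]. ROWS is JSON, a list that holds one entry, the list of rows, each a list of 7 numbers: the shift along the tool's x, y, z as a fraction of full scale, then the turn, a rotation vector about the tool's x, y, z as a fraction of full scale, then the closure, from -1 (fully open) to 1 (shut). A call has 1 to 20 rows; each row shifts and turns the commanded pose from where the row before left it, along the tool's axes as they then stand; what a row does not reach is not made up. Full scale, the value 1, is 0.02 m for a shift and 0.15 rad for a turn. A row lasts 1/10 s, in which the tool goes at most 50 mm and 8.59 degrees, less where a joint would pass 70% of its speed; a pose out of reach is approached as far as the arm can. A call with a number of a shift or a turn outside -1 to 1 is refused whole. A call with a gripper value outside its range is refused whole. The fingers move at their own pace and stop on an object; FORCE is the grip in N (left out, the last holds). Time passes only in rows, so rows that do not move let the fingers close. It gives the time, the measured TCP pose, the force, the opening and the grip force at its end, in the units of the state.
- ctrl.observe(): the state, without advancing time (a new reading comes with each control period).
- ctrl.get_image(name): name is "side" or "top"; returns (picture, depth): 384x512x3 uint8, red, green, blue; 384x512 float32, mm along the optical axis (not along the pixel's ray), 0 where there is no reading.
- ctrl.calibration(name): a dict with "K" (3x3 intrinsics, pixels), "k1" (the pictures are not rectified: a ray, as slopes to the right and down, at radius r is drawn at 1 + k1 r^2 times it, then the intrinsics apply), "rvec" (rotation vector, rad) and "tvec" (3), from world to camera coordinates, as OpenCV has them. Camera axes: x right, y down, z forward; pixel columns grow to the right and rows downward; lengths in mm; the calibration is good to about 2 mm. A picture is of the moment at which its call begins. calibration takes no time and is no camera call.
- ctrl.job_done(): hands the job in; it is judged then, once.
The state is a dict: "clock": time; "joint_positions": joint angles; "qd": joint speeds; "tau": joint torques, N m; "position": TCP position; "tool_rot": TCP orientation; "contact_force": force on the tool from outside, world axes, zero at the start; "ft_torque": the same for the moment, N m; "opening": finger opening in mm; "grasp_force": force on a finger pad.
Only numpy, scipy, OpenCV 4.12 (cv2) and the standard library are available. Lean on these libraries where they do the work, as an engineer would, in place of code of your own. Each camera call takes 0.05 s, during which the arm holds its last target. There are 200 camera calls.

TASK

The batteries are full and the USB charger is idle: switch off the battery charger and the USB charger at the power strip by pressing right down, lightly with the fingertips, the raised near end of the rocker switch that stands in front of each, then withdraw. Leave the other three switches on, leave everything plugged in where it is, and do not disturb the other things on the bench.

Things in the scene. Friction and masses are not known exactly. Their poses are not given: they have to be found in the camera images.
- strip: power strip screwed to the bench: body 96 mm (its x) by 350 mm (its y), top face 45 mm above the bench. Origin: centre of its underside on the bench. Its +x points away from the robot: the five sockets run along its far half (socket axes at x = +20 mm), the five rocker switches along its near half (rocker pivots at x = -27 mm). Socket and switch of one number stand at the same y: +124, +62, 0, -62, -124 mm for 0 to 4
- switch0_press (a point): spot to press on rocker 0 (the leftmost (+y) switch): on the face of its end nearest the robot, 11 mm from the pivot. All five rockers are alike: 30 mm along the strip's x, 22 mm wide. While switched on, the near half stands raised and sloping (the spot 51 mm above the bench, the near tip 53 mm); pressed off, the near half lies level, 47.5 mm above the bench, 2.5 mm proud of the strip, and the far half rises instead
- switch0 (a joint): angle of rocker 0: 0 = on, 0.36 = off (near half pressed down level). All five start on. A rocker is stiff in its pivot and stays where it is left, so it has to be pressed all the way over; this takes about 3 N at the spot
- switch1_press (a point): spot to press on rocker 1 (second from the left): on the face of its end nearest the robot, 11 mm from the pivot
- switch1 (a joint): angle of rocker 1: 0 = on, 0.36 = off
- switch2_press (a point): spot to press on rocker 2 (the middle switch): on the face of its end nearest the robot, 11 mm from the pivot
- switch2 (a joint): angle of rocker 2: 0 = on, 0.36 = off
- switch3_press (a point): spot to press on rocker 3 (second from the right): on the face of its end nearest the robot, 11 mm from the pivot
- switch3 (a joint): angle of rocker 3: 0 = on, 0.36 = off
- switch4_press (a point): spot to press on rocker 4 (the rightmost (-y) switch): on the face of its end nearest the robot, 11 mm from the pivot
- switch4 (a joint): angle of rocker 4: 0 = on, 0.36 = off
- battery_charger: battery charger plugged into one of the sockets: flat black block 78 mm along the strip's x (22 mm towards the switches and 56 mm away from them), 46 mm wide, with two AA cells (14.5 mm thick) lying side by side in its open bay on top; highest point 33 mm above the strip's top. Loose; only its 10 mm deep, 37 mm wide plug body sits in the socket. Origin: on the socket's axis at the level of the strip's top
- usb_charger: USB charger plugged into one of the sockets: plain white rounded block 44 x 40 mm, 32 mm high, with two flat USB ports in its top face. Loose; only its 10 mm deep, 37 mm wide plug body sits in the socket. Origin: on the socket's axis at the level of the strip's top
- timer: plug-in timer switch: white round body 57 mm across with a grey dial ringed by small tabs, 40 mm high; to be left alone. Loose; only its 10 mm deep, 37 mm wide plug body sits in the socket. Origin: on the socket's axis at the level of the strip's top
- through_plug: radio-controlled socket adapter: black block 52 x 50 mm with a round socket on top, 40 mm high; to be left alone. Loose; only its 10 mm deep, 37 mm wide plug body sits in the socket. Origin: on the socket's axis at the level of the strip's top
- socket_cover: safety cover in an otherwise empty socket: grey disc 44 mm across, 4 mm thick, with a small grip rib, 10 mm high in all; to be left alone. Loose; only its 10 mm deep, 37 mm wide plug body sits in the socket. Origin: on the socket's axis at the level of the strip's top
- remote: TV remote control lying in front of the strip, black, 46 x 165 x 18 mm; origin under its centre, long side along its y; loose, to be left as it lies
- screwdriver: screwdriver lying in front of the strip, 190 mm long, yellow handle about 30 mm thick; origin under it; loose, to be left as it lies
- tape_roll: roll of black insulating tape lying flat, 90 mm across, 19 mm high; origin under its centre; loose, to be left as it lies
- parts_bowl: empty steel screw bowl, 110 mm across, 30 mm high; origin under its centre; loose, to be left as it lies
- spray_can: upright aerosol can, 54 mm across, 155 mm high; origin under its centre; loose, to be left as it lies
- solder_sucker: solder sucker lying on its side, about 185 mm long, 20 mm thick; origin under its middle; loose, to be left as it lies
There are look-alikes about, which are no part of the job. Leave any blue or red look-alike of the usb_charger alone.

How it is judged (in metres and radians):
At the end, for the whole second after the job is handed in: The rockers of the two sockets that carry the battery charger and the USB charger are off (above 0.26 rad, the near half practically level), the other three are on (below 0.06 rad); everything plugged in is within 6 mm of where it started and the loose things on the bench within 20 mm ((not (horizontal distance between any of battery_charger, usb_charger and switch0_press below 0.07 m) or value of joint switch0 above 0.26 rad) and (horizontal distance between any of battery_charger, usb_charger and switch0_press below 0.07 m or value of joint switch0 below 0.06 rad) and (not (horizontal distance between any of battery_charger, usb_charger and switch1_press below 0.07 m) or value of joint switch1 above 0.26 rad) and (horizontal distance between any of battery_charger, usb_charger and switch1_press below 0.07 m or value of joint switch1 below 0.06 rad) and (not (horizontal distance between any of battery_charger, usb_charger and switch2_press below 0.07 m) or value of joint switch2 above 0.26 rad) and (horizontal distance between any of battery_charger, usb_charger and switch2_press below 0.07 m or value of joint switch2 below 0.06 rad) and (not (horizontal distance between any of battery_charger, usb_charger and switch3_press below 0.07 m) or value of joint switch3 above 0.26 rad) and (horizontal distance between any of battery_charger, usb_charger and switch3_press below 0.07 m or value of joint switch3 below 0.06 rad) and (not (horizontal distance between any of battery_charger, usb_charger and switch4_press below 0.07 m) or value of joint switch4 above 0.26 rad) and (horizontal distance between any of battery_charger, usb_charger and switch4_press below 0.07 m or value of joint switch4 below 0.06 rad) and distance of each of battery_charger, usb_charger, timer, through_plug, socket_cover from where it was at the start of the episode below 0.006 m and distance of each of remote, screwdriver, tape_roll, parts_bowl, spray_can, solder_sucker from where it was at the start of the episode below 0.02 m); the robot touches nothing.
It fails at once if the switch of a socket that carries neither charger was pressed over (past 0.15 rad) ((not (horizontal distance between any of battery_charger, usb_charger and switch0_press below 0.07 m) and value of joint switch0 above 0.15 rad) or (not (horizontal distance between any of battery_charger, usb_charger and switch1_press below 0.07 m) and value of joint switch1 above 0.15 rad) or (not (horizontal distance between any of battery_charger, usb_charger and switch2_press below 0.07 m) and value of joint switch2 above 0.15 rad) or (not (horizontal distance between any of battery_charger, usb_charger and switch3_press below 0.07 m) and value of joint switch3 above 0.15 rad) or (not (horizontal distance between any of battery_charger, usb_charger and switch4_press below 0.07 m) and value of joint switch4 above 0.15 rad)).
It fails at once if something plugged into the strip was moved or lifted by more than 6 mm (distance of any of battery_charger, usb_charger, timer, through_plug, socket_cover from where it was at the start of the episode above 0.006 m).
It fails at once if a loose thing on the bench was moved by more than 20 mm (distance of any of remote, screwdriver, tape_roll, parts_bowl, spray_can, solder_sucker from where it was at the start of the episode above 0.02 m).
It fails at once if the strip or a switch was pressed harder than 30 N (contact force between the fingers and strip above 30 N).
It fails at once if the strip or a switch was pressed with something other than the fingers (contact force between the arm and strip above 2 N).
It also fails if it takes over 32 s, if anything falls off the work surface, if the arm or the gripper's body presses on something with over 40 N, if the wrist force passes 120 N, or if a joint passes its speed limit or range.

## Working session

There is one attempt and no reset: what is moved stays moved. The work goes in short steps, Python scripts to look and compute and a shell command to move; the robot and the scene stay as the last step left them, time stands still between calls to the robot, and variables do not carry over. Pictures are saved under pics/ and viewed, at most 10 in all, crops included, and the job is handed in when it is done.

```bash
mkdir -p pics; python3 - <<'E'
from workcell import ctrl
import cv2,numpy as np
for n in("top","side"):
    p,d=ctrl.get_image(n); cv2.imwrite(f"pics/{n}0.png",p[:,:,::-1]); np.save(f"{n}_d.npy",d); np.save(f"{n}_p.npy",p)
    c=ctrl.calibration(n); print(n,c, (d==0).mean())
s=ctrl.observe(); print(s["clock"],s["position"],s["tool_rot"],s["opening"],ctrl.hold_point_z)
E
```

```text
top {'K': array([[428.01796784,   0.        , 255.79542767],
       [  0.        , 428.01796784, 198.00724747],
       [  0.        ,   0.        ,   1.        ]]), 'k1': 0.01438718310992981, 'rvec': array([ 2.11946954, -2.13011956,  0.20758826]), 'tvec': array([  -7.23055603,  579.73863186, 1172.39986934])} 0.0037384033203125
side {'K': array([[353.04521229,   0.        , 255.94611978],
       [  0.        , 353.04521229, 190.85741903],
       [  0.        ,   0.        ,   1.        ]]), 'k1': 0.0016165049538688658, 'rvec': array([ 0.68641022, -2.63083881,  1.09343501]), 'tvec': array([489.79839018, 248.14502631, 813.28684372])} 0.0038909912109375
0.1 [ 291.10983751 -580.65838457  221.71430085] [[ 8.93939288e-01  4.48187403e-01 -7.75067663e-04]
 [ 4.48188062e-01 -8.93938317e-01  1.32170955e-03]
 [-1.00489109e-04 -1.52890417e-03 -9.99998826e-01]] 86.80212513532459 18.700000000000003
```

View pics/top0.png

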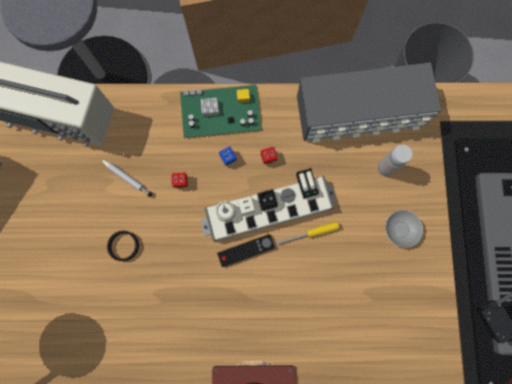

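View pics/side0.png

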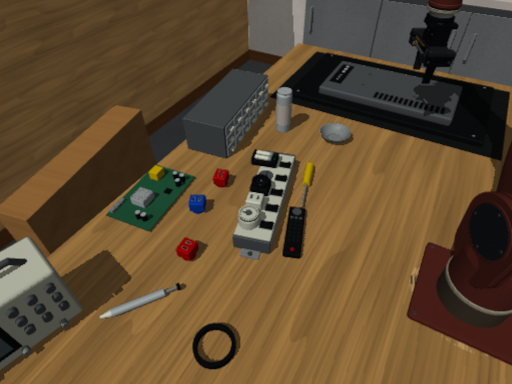

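The top view, where left is +y, shows these along the strip: timer (226,211), white block (246,205), black through-plug (267,199), grey cover (288,195) and battery charger (308,183). The USB look-alikes are blue (228,156), red (269,155) and red (180,180), all lying off the strip. The remote and screwdriver lie in front of it. Next I'll crop in close and measure the strip.

```bash
cat > h.py <<'E'
import cv2,numpy as np
from workcell import ctrl
def cast(n,uv,z):
    c=ctrl.calibration(n); D=np.array([c["k1"],0,0,0.]); R=cv2.Rodrigues(c["rvec"])[0]
    r=cv2.undistortPoints(np.array(uv,float).reshape(-1,1,2),c["K"],D).reshape(-1,2)
    r=np.c_[r,np.ones(len(r))]@R; o=-R.T@c["tvec"]
    return o+r*((z-o[2])/r[:,2])[:,None]
def proj(n,P):
    c=ctrl.calibration(n)
    return cv2.projectPoints(np.array(P,float).reshape(-1,1,3),c["rvec"],c["tvec"],c["K"],np.array([c["k1"],0,0,0.]))[0].reshape(-1,2)
E
python3 - <<'E'
from h import *
p=np.load("top_p.npy"); 
cv2.imwrite("pics/crop.png",cv2.resize(p[160:275,195:350,::-1],None,fx=5,fy=5,interpolation=cv2.INTER_CUBIC))
g=p[:,:,:].max(2)
dark=((g<70)*255).astype(np.uint8); dark[:180]=0;dark[245:]=0;dark[:,:200]=0;dark[:,345:]=0
n,l,s,c=cv2.connectedComponentsWithStats(dark)
for i in range(1,n):
    if s[i,4]>15: print(c[i].round(1),s[i],cast("top",c[i],50)[0].round(1))
hsv=cv2.cvtColor(p,cv2.COLOR_RGB2HSV)
w=((hsv[:,:,1]<60)&(hsv[:,:,2]>150)).astype(np.uint8)*255
w[:170]=0;w[250:]=0;w[:,:195]=0;w[:,345:]=0
cs=cv2.findContours(cv2.morphologyEx(w,cv2.MORPH_CLOSE,np.ones((15,15))),cv2.RETR_EXTERNAL,2)[0]
k=max(cs,key=cv2.contourArea); h=cv2.convexHull(k).reshape(-1,2); P=cast("top",h,45)[:,:2]
print(cv2.minAreaRect(P.astype(np.float32)))
E
```

```text
[308.9 191.7] [299 180  20  18 109] [ 598.4 -163.7   50. ]
[267.4 200. ] [258 190  20  20 275] [574.7 -43.5  50. ]
[312.8 204.8] [309 200   9  11  64] [ 560.2 -173.6   50. ]
[292.3 210.7] [289 206   8  10  63] [ 543.3 -114.7   50. ]
[271.3 215.8] [267 211   9  11  68] [528.6 -54.3  50. ]
[250.6 221.6] [247 216   8  12  70] [512.2   5.1  50. ]
[229.6 227.1] [226 222   9  11  71] [496.9  64.6  50. ]
[259.2 240.8] [242 235  32  10 113] [457.6 -19.1  50. ]
((561.6184692382812, -32.16624450683594), (118.90695190429688, 374.3096923828125), 15.323216438293457)
```

View pics/crop.png

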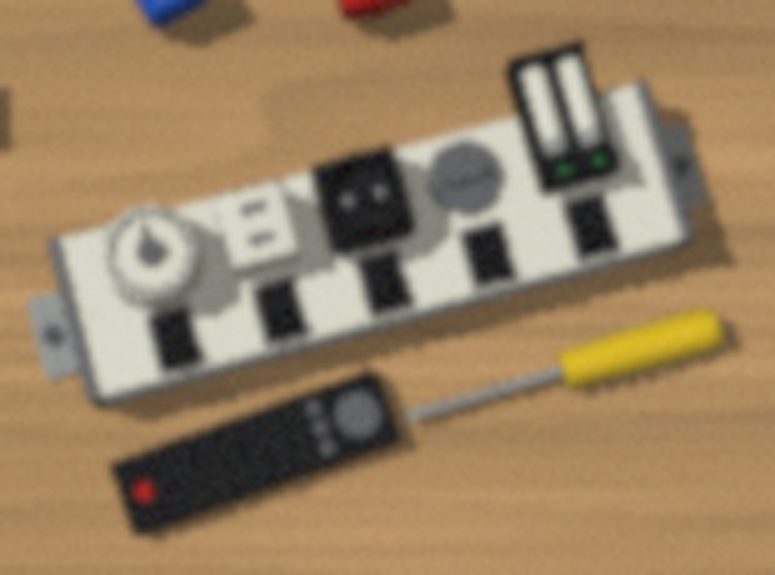

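The crop shows, from left to right: 0 timer, 1 white USB charger with two ports (crop 258,225), 2 black through-plug, 3 grey cover, 4 battery charger with two cells (crop 565,120). So I need to press switches 1 and 4. The rockers are 61.6 mm apart on average (62 expected), and the strip yaw is about 0.26 rad. The spots, 11.5 mm in front of each pivot, are sw4 (549.0,-177.6) and sw1 (501.2,2.1). I'll turn the tool to the strip's yaw, shut the fingers and move above sw4.

```bash
python3 -m creep '[[[0,0,0,0,0,0.5,1],[0.3,-0.3,0,0,0,0.5,1],[1,-0.9,0,0,0,0.37,1],[1,-0.9,0,0,0,0,1],[1,-0.9,0,0,0,0,1],[1,-0.9,0,0,0,0,1],[1,-0.9,0,0,0,0,1],[1,-0.9,0,0,0,0,1],[1,-0.9,0,0,0,0,1],[1,-0.9,0,0,0,0,1],[1,-0.9,0,0,0,0,1],[1,-0.9,0,0,0,0,1],[1,-0.9,0,0,0,0,1],[1,-0.9,0,0,0,0,1],[1,-0.9,0,0,0,0,1],[0.5,-0.5,0,0,0,0,1],[0,0,0,0,0,0,1],[0,0,0,0,0,0,1]]]' 10
cat > st.py <<'E'
from h import *
import sys
s=ctrl.observe(); R=s["tool_rot"]; 
T={"4":[549,-177.6],"1":[501.2,2.1]}[sys.argv[1]]
p=s["position"]; d=R.T@(np.r_[T,p[2]]-p)
print(s["clock"],p.round(1),"F",s["contact_force"].round(1),"open",round(s["opening"],1),"units to go",(d/20).round(2),"yaw",np.arctan2(R[1,0],R[0,0]).round(3),"tilt",R[:,2].round(3))
E
python3 st.py 4
```

```text
clock: 1.9
position: [491.1, -268.4, 222.4]
tool_rot: [[0.967, 0.256, -0.001], [0.256, -0.967, -0.0], [-0.001, 0.0, -1.0]]
contact_force: [-0.7, -0.5, 0.3]
opening: 0.6
grasp_force: 0.0
1.9 [ 491.1 -268.4  222.4] F [-0.7 -0.5  0.3] open 0.6 units to go [ 3.96 -3.65 -0.  ] yaw 0.259 tilt [-0.001 -0.    -1.   ]
```

```bash
python3 -m creep '[[[1,-0.9,0,0,0,0,1],[1,-0.9,0,0,0,0,1],[1,-0.9,0,0,0,0,1],[0.96,-0.95,0,0,0,0,1],[0,0,1,0,0,0,1],[0,0,1,0,0,0,1],[0,0,1,0,0,0,1],[0,0,1,0,0,0,1],[0,0,1,0,0,0,1],[0,0,1,0,0,0,1],[0,0,0.6,0,0,0,1],[0,0,0.5,0,0,0,1],[0,0,0,0,0,0,1],[0,0,0,0,0,0,1],[0,0,0,0,0,0,1]]]'
python3 st.py 4
python3 - <<'E'
from h import *
p,_=ctrl.get_image("side"); u=proj("side",[[549,-177.6,51],[501.2,2.1,51]]); print(u)
cv2.imwrite("pics/s1.png",cv2.resize(p[110:250,215:335,::-1],None,fx=4,fy=4,interpolation=cv2.INTER_CUBIC))
E
```

```text
clock: 3.4
position: [550.2, -176.8, 81.6]
tool_rot: [[0.967, 0.256, 0.001], [0.256, -0.967, -0.0], [0.001, 0.001, -1.0]]
contact_force: [0.1, -0.0, -0.1]
opening: 0.6
grasp_force: 0.0
3.4 [ 550.2 -176.8   81.6] F [ 0.1 -0.  -0.1] open 0.6 units to go [-0.07  0.02 -0.  ] yaw 0.259 tilt [ 0.001 -0.    -1.   ]
[[288.34176852 163.84542073]
 [275.23505633 207.04666434]]
```

View pics/s1.png

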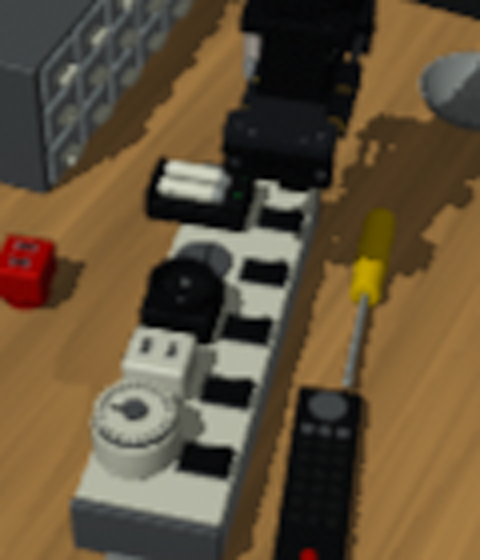

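Both expected spots fall on the near half of their rockers: sw4 at crop (293,215) and sw1 at (241,388). The dark block at (280,150) needs identifying, so I'll get the heights of the lowest tool parts from depth.

```bash
python3 - <<'E'
from h import *
p,d=ctrl.get_image("side"); c=ctrl.calibration("side"); R=cv2.Rodrigues(c["rvec"])[0]
v,u=np.mgrid[100:170,255:320]; uv=np.c_[u.ravel(),v.ravel()].astype(float)
r=cv2.undistortPoints(uv.reshape(-1,1,2),c["K"],np.array([c["k1"],0,0,0.])).reshape(-1,2)
z=d[100:170,255:320].ravel(); W=(np.c_[r,np.ones(len(r))]*z[:,None]-c["tvec"])@R
q=ctrl.observe(); L=(W-q["position"])@q["tool_rot"]
col=p[100:170,255:320].reshape(-1,3).max(1)
m=(abs(L[:,0])<120)&(abs(L[:,1])<130)&(L[:,2]<12)&(z>0)&(L[:,2]>-200)
for a in range(-150,12,10):
    k=m&(L[:,2]>=a)&(L[:,2]<a+10)
    if k.sum()>2: print(a,k.sum(),"x",np.percentile(L[k,0],[3,97]).round(),"y",np.percentile(L[k,1],[3,97]).round())
print(proj("side",q["position"]))
E
```

```text
-150 57 x [-22.  23.] y [-51. -37.]
-140 58 x [-21.  22.] y [-51. -36.]
-130 73 x [-23.  23.] y [-51.  -1.]
-120 348 x [-33.  34.] y [-94.  75.]
-110 91 x [-36.  34.] y [-95.  74.]
-100 160 x [-36.  37.] y [-92.  80.]
-90 119 x [-36.  35.] y [-87.  82.]
-80 84 x [-36.  35.] y [-88.  82.]
-70 3 x [-15.  34.] y [-83. -82.]
-10 11 x [-9. 11.] y [-9. -7.]
0 151 x [ 39. 101.] y [-19.  13.]
10 19 x [ 36. 108.] y [-21.  13.]
[[288.35641493 156.17905512]]
```

The block is the gripper body, 70 mm above the tips. The tips sit at about x ±9, y ±9 and are clear of the charger, which starts at tool x = 36. Descending.

```bash
python3 -m creep '[[[-0.07,0,0.5,0,0,0,1],[0,0,0.5,0,0,0,1],[0,0,0.3,0,0,0,1],[0,0,0.1,0,0,0,1],[0,0,0.1,0,0,0,1],[0,0,0,0,0,0,1],[0,0,0,0,0,0,1]]]'
python3 st.py 4
```

```text
clock: 4.2
position: [548.6, -176.8, 50.7]
tool_rot: [[0.967, 0.257, 0.001], [0.257, -0.967, 0.0], [0.001, 0.0, -1.0]]
contact_force: [-0.2, 0.1, -0.2]
opening: 0.4
grasp_force: 0.0
4.2 [ 548.6 -176.8   50.7] F [-0.2  0.1 -0.2] open 0.4 units to go [0.01 0.05 0.  ] yaw 0.259 tilt [ 0.001  0.    -1.   ]
```

```bash
python3 -m creep '[[[0,0,0.07,0,0,0,1],[0,0,0.07,0,0,0,1],[0,0,0,0,0,0,1]]]'; python3 -m creep '[[[0,0,0.05,0,0,0,1],[0,0,0,0,0,0,1]]]'
```

```text
clock: 4.5
position: [548.6, -176.9, 48.0]
tool_rot: [[0.967, 0.256, 0.001], [0.256, -0.967, -0.0], [0.001, 0.0, -1.0]]
contact_force: [0.7, 0.4, 2.1]
opening: 0.6
grasp_force: 1.0
clock: 4.7
position: [548.6, -176.9, 47.9]
tool_rot: [[0.967, 0.256, 0.001], [0.256, -0.967, -0.0], [0.001, 0.0, -1.0]]
contact_force: [-3.3, 1.2, 11.5]
opening: 0.6
grasp_force: 5.8
```

At 47.9 mm the force rose to 11.5 N, so the rocker is on its stop and level. Withdrawing to about 140 mm, then moving to sw1.

```bash
python3 -m creep '[[[0,0,-0.5,0,0,0,1],[0,0,-1,0,0,0,1],[0,0,-1,0,0,0,1],[0,0,-1,0,0,0,1],[0,0,-1,0,0,0,1],[0,-1,0,0,0,0,1],[0,-1,0,0,0,0,1],[0,-1,0,0,0,0,1],[0,-1,0,0,0,0,1],[0,-1,0,0,0,0,1],[0,-1,0,0,0,0,1],[0,-1,0,0,0,0,1],[0,-1,0,0,0,0,1],[0,-1,0,0,0,0,1],[0,0,0,0,0,0,1],[0,0,0,0,0,0,1]]]'
python3 st.py 1
```

```text
clock: 6.3
position: [502.2, -3.0, 137.0]
tool_rot: [[0.966, 0.257, 0.0], [0.257, -0.966, -0.0], [0.0, 0.0, -1.0]]
contact_force: [-0.3, -0.1, 0.1]
opening: 0.6
grasp_force: 0.0
6.3 [502.2  -3.  137. ] F [-0.3 -0.1  0.1] open 0.6 units to go [ 0.02 -0.26 -0.  ] yaw 0.26 tilt [ 0. -0. -1.]
```

```bash
python3 -m creep '[[[0.02,-0.26,0,0,0,0,1],[0,0,1,0,0,0,1],[0,0,1,0,0,0,1],[0,0,1,0,0,0,1],[0,0,0.6,0,0,0,1],[0,0,0.4,0,0,0,1],[0,0,0.1,0,0,0,1],[0,0,0.1,0,0,0,1],[0,0,0,0,0,0,1],[0,0,0,0,0,0,1]]]'
python3 st.py 1
```

```text
clock: 7.3
position: [501.6, 2.3, 53.3]
tool_rot: [[0.967, 0.256, 0.001], [0.256, -0.967, -0.0], [0.001, 0.0, -1.0]]
contact_force: [0.7, -0.3, -0.3]
opening: 0.5
grasp_force: 0.0
7.3 [501.6   2.3  53.3] F [ 0.7 -0.3 -0.3] open 0.5 units to go [-0.02  0.   -0.  ] yaw 0.259 tilt [ 0.001 -0.    -1.   ]
```

```bash
python3 -m creep '[[[-0.02,0,0.08,0,0,0,1],[0,0,0.08,0,0,0,1],[0,0,0.07,0,0,0,1],[0,0,0.04,0,0,0,1],[0,0,0,0,0,0,1]]]'; python3 -m creep '[[[0,0,0.04,0,0,0,1],[0,0,0,0,0,0,1]]]'
```

```text
clock: 7.8
position: [500.7, 2.0, 47.9]
tool_rot: [[0.967, 0.256, -0.0], [0.256, -0.967, -0.0], [-0.0, 0.0, -1.0]]
contact_force: [-3.8, -0.6, 8.9]
opening: 0.4
grasp_force: 4.8
clock: 8.0
position: [500.8, 2.1, 47.7]
tool_rot: [[0.967, 0.256, -0.0], [0.256, -0.967, -0.001], [-0.0, 0.001, -1.0]]
contact_force: [-6.4, -0.8, 18.4]
opening: 0.1
grasp_force: 9.2
```

Rocker 1 is on its stop too, at 47.7 mm and 18 N. Withdrawing up, then back towards the robot and to the right to clear the view.

```bash
python3 -m creep '[[[0,0,-0.5,0,0,0,1],[0,0,-1,0,0,0,1],[0,0,-1,0,0,0,1],[0,0,-1,0,0,0,1],[0,0,-1,0,0,0,1],[0,0,-1,0,0,0,1],[0,0,-1,0,0,0,1],[0,0,-1,0,0,0,1],[0,0,-1,0,0,0,1],[0,1,0,0,0,0,1],[0,1,0,0,0,0,1],[0,1,0,0,0,0,1],[0,1,0,0,0,0,1],[0,1,0,0,0,0,1],[0,1,0,0,0,0,1],[0,1,0,0,0,0,1],[0,1,0,0,0,0,1],[0,1,0,0,0,0,1],[0,1,0,0,0,0,1]]]' >/dev/null
python3 -m creep '[[[0,1,0,0,0,0,1],[0,1,0,0,0,0,1],[0,1,0,0,0,0,1],[0,1,0,0,0,0,1],[0,1,0,0,0,0,1],[0,1,0,0,0,0,1],[0,1,0,0,0,0,1],[0,1,0,0,0,0,1],[0,0,0,0,0,0,1],[0,0,0,0,0,0,1]]]'
python3 - <<'E'
from h import *
p,_=ctrl.get_image("side"); t,_=ctrl.get_image("top")
a=cv2.resize(p[130:260,215:325,::-1],None,fx=4,fy=4,interpolation=cv2.INTER_CUBIC)
b=cv2.resize(t[165:265,200:345,::-1],None,fx=2.3,fy=2.3,interpolation=cv2.INTER_CUBIC)
o=np.zeros((520,440+b.shape[1],3),np.uint8); o[:,:440]=a; o[:b.shape[0],440:]=b; cv2.imwrite("pics/end.png",o)
E
```

```text
clock: 10.9
position: [593.0, -346.3, 216.0]
tool_rot: [[0.967, 0.256, -0.001], [0.256, -0.967, 0.001], [-0.0, -0.001, -1.0]]
contact_force: [-0.2, 0.7, -0.3]
opening: 0.3
grasp_force: 0.0
```

View pics/end.png

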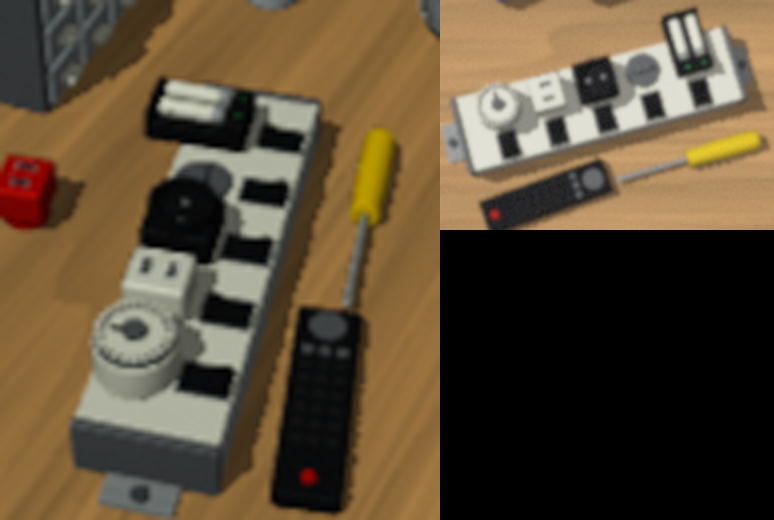

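All the plugs, the remote and the screwdriver are where they were, and rockers 1 (228,310) and 4 (282,137) look changed. I'll check with near-versus-far heights from depth.

```bash
python3 - <<'E'
from h import *
for n in("top","side"):
    c=ctrl.calibration(n); R=cv2.Rodrigues(c["rvec"])[0]
    d=np.mean([ctrl.get_image(n)[1] for _ in range(8)],0)
    o=np.array([528.2,-54.8]); ex=np.array([.966,.257]); ey=np.array([-.257,.966])
    for i,y in enumerate((124,62,0,-62,-124)):
        h=[]
        for s in(-10,9):
            P=np.r_[o+ey*y+ex*s,49]; u,v=proj(n,P)[0].round().astype(int)
            ps=[]
            for du in(-1,0,1):
              q=cv2.undistortPoints(np.array([[[u+du,v]]],float),c["K"],np.array([c["k1"],0,0,0.]))[0,0]
              ps.append(((np.r_[q,1]*d[v,u+du]-c["tvec"])@R)[2])
            h.append(np.median(ps))
        print(n,i,np.round(h,1),"near-far",round(h[0]-h[1],1))
E
```

```text
top 0 [49.1 45.8] near-far 3.3
top 1 [46.  49.4] near-far -3.3
top 2 [49.1 46.1] near-far 3.0
top 3 [49.9 46.7] near-far 3.2
top 4 [46.2 49.8] near-far -3.6
side 0 [52.4 48.2] near-far 4.2
side 1 [48.1 51.2] near-far -3.1
side 2 [54.1 47.9] near-far 6.2
side 3 [51.8 48.2] near-far 3.6
side 4 [48.2 51.6] near-far -3.3
```

Both views agree: rockers 1 and 4 are off, and 0, 2 and 3 are on.

```bash
python3 -c "
from workcell import ctrl
print(ctrl.job_done())"
```

```text
the job is handed in; nothing more can be done
None
```

The USB charger (switch 1) and battery charger (switch 4) are off, switches 0, 2 and 3 are still on, nothing else looked moved in the final pictures, and the job is handed in (no verdict was returned).

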